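# Set out the reel-oil tub on the tackle-shop counter

## Task

Set out the reel-oil display on the counter: put the big bench oil bottle that was left in the round tub back in the ring of the reel-service caddy, standing on its tray, then pack all the small needle-cap oil bottles upright on the tub's floor in a tight round cluster, one in the middle and the others around it. Move the price plate from its dark parking block to the slot on the display board, upright and fully home, somewhere near the middle of the slot, and leave the other things on the counter where they are.

Things in the scene. Friction and masses are not known exactly. Their poses are not given: they have to be found in the camera images.
- tub_floor (a point): centre of the floor of the round aluminium tub on the wooden display board. The tub is 120 mm across inside, 126 mm outside, and its rim is 46 mm above this floor; the floor is 12 mm above the counter. z is up; the board is 130 mm along x and carries the slotted block 105 mm from the tub's axis towards +y. Seven small bottles just fill the tub: one in the middle, six around it. The display is fixed to the counter.
- slot_floor (a point): middle of the bottom of the slot in the wooden block on the display board (same body and axes as tub_floor, 105 mm along +y from it). The slot runs along y, is 90 mm long, open at both ends, 11 mm wide (along x) and 26 mm deep, its upper 8 mm flared to about 19 mm. The block is 37 mm thick.
- park_slot (a point): middle of the bottom of the slot in the dark wooden parking block, 10 mm above the counter; same slot (11 mm wide along x, 90 mm long along y, 26 mm deep). The price plate stands in it at the start, within 10 mm of its middle. Fixed.
- plate_mid (a point): centre of the price plate, a white rigid board 9 mm thick (its x), 60 mm wide (its y), 100 mm high (z, up); about 60 g. It can be pinched from above across its thickness near the top.
- ring_floor (a point): the point on the steel tray of the reel-service caddy right under the centre of its ring, 8 mm above the counter. The ring is 48 mm inside, 54 mm outside, and lies 26 to 40 mm above this point; z up. A black block holding three screwdrivers stands from 75 mm to 135 mm along +y of the ring's axis, the screwdrivers' tops 124 mm above this point. Fixed.
- bench_oil_mid (a point): half-way up the big bench oil bottle (69 mm above its foot), z up along its axis: white round body 42 mm across and 80 mm high, tapering to a slim black cap 14 mm across that runs from 90 to 138 mm above the foot (top). About 110 g. It starts standing in the tub.
- oil1_mid (a point): half-way up a small needle-cap oil bottle (52 mm above its foot), z up along its axis: white round body 36 mm across and 50 mm high, tapering to a slim black cap 12 mm across that runs from 58 to 104 mm above the foot (top); the foot's edge is bevelled 2 mm. About 55 g, half full, so it stands firmly. Starts standing on the counter; absent (None) in some starts. All small bottles are alike.
- oil2_mid (a point): half-way up another small needle-cap oil bottle, exactly like oil1; may be absent (None).
- oil3_mid (a point): half-way up another small needle-cap oil bottle, exactly like oil1; may be absent (None).
- oil4_mid (a point): half-way up another small needle-cap oil bottle, exactly like oil1; may be absent (None).
- oil5_mid (a point): half-way up another small needle-cap oil bottle, exactly like oil1; may be absent (None).
- oil6_mid (a point): half-way up another small needle-cap oil bottle, exactly like oil1; may be absent (None).
- oil7_mid (a point): half-way up another small needle-cap oil bottle, exactly like oil1; may be absent (None).
- sinker_jar: clear round jar of sinkers with a white lid, 58 mm across, 75 mm high; loose bystander, origin at the centre of its underside; leave it alone
- shot_tin: flat round metal tin, 56 mm across, 30 mm high; loose bystander, origin at the centre of its underside; leave it alone
- line_spool: grey line spool lying on its flange, 72 mm across, 40 mm high; loose bystander, origin at the centre of its underside; leave it alone
- leader_box: cardboard carton 70 x 110 x 35 mm; loose bystander, origin at the centre of its underside; leave it alone
- reel: baitcasting reel on its foot, about 90 x 110 x 60 mm; loose bystander, origin at the centre of its underside; leave it alone
- reel_driver: screwdriver lying flat, 150 mm long; loose bystander, origin at the centre of its underside; leave it alone
- pliers: pliers lying flat, about 150 mm long; loose bystander, origin at the centre of its underside; leave it alone
There are look-alikes about, which are no part of the job. Leave any green look-alike of the part that bears oil1_mid alone. What is shaped like the part that bears oil4_mid but orange is not meant.

How it is judged (in metres and radians):
On the way, in this order (a step that is already met when the one before it is completed fails the run):
1. the big bench bottle stands in the caddy's ring, out of the tub (horizontal distance between bench_oil_mid and ring_floor below 0.012 m and z of bench_oil_mid in the frame of ring_floor below 0.074 m), for 0.2 s.
2. all the small bottles stand in the tub (horizontal distance between each of oil1_mid, oil2_mid, oil3_mid, oil4_mid, oil5_mid, oil6_mid, oil7_mid and tub_floor below 0.047 m and z of each of oil1_mid, oil2_mid, oil3_mid, oil4_mid, oil5_mid, oil6_mid, oil7_mid in the frame of tub_floor below 0.056 m and angle between each of oil1_mid, oil2_mid, oil3_mid, oil4_mid, oil5_mid, oil6_mid, oil7_mid's own z axis and vertical below 0.1 rad), for 0.2 s.
At the end, for the whole second after the job is handed in: small bottles upright (0.1 rad) on the tub's floor (4 mm), within 47 mm of its centre, one within 14 mm; bench bottle upright on the tray in the ring (9 mm of its centre); plate upright on the slot's floor (4 mm), within 22 mm of the slot's middle (all of step 2 and z of each of oil1_mid, oil2_mid, oil3_mid, oil4_mid, oil5_mid, oil6_mid, oil7_mid in the frame of tub_floor above 0.048 m and not (horizontal distance between each of oil1_mid, oil2_mid, oil3_mid, oil4_mid, oil5_mid, oil6_mid, oil7_mid and tub_floor above 0.014 m) and horizontal distance between bench_oil_mid and ring_floor below 0.009 m and z of bench_oil_mid in the frame of ring_floor between 0.065 and 0.073 m and angle between each of bench_oil_mid, plate_mid's own z axis and vertical below 0.12 rad and z of plate_mid in the frame of slot_floor between 0.046 and 0.054 m and x of plate_mid in the frame of slot_floor between -0.006 and 0.006 m and y of plate_mid in the frame of slot_floor between -0.022 and 0.022 m); the robot touches nothing.
It fails at once if a bystander (jar, tin, spool, carton, reel, screwdriver or pliers) is shoved more than 50 mm (distance of any of sinker_jar, shot_tin, line_spool, leader_box, reel, reel_driver, pliers from where it was at the start of the episode above 0.05 m).
Of oil1, oil2, oil3, oil4, oil5, oil6, oil7 only 5 to 7 are there at a start; the rules pass over those that are not, and their reading is None.
At some moment in a run one of oil1, oil2, oil3, oil4, oil5, oil6, oil7 may be knocked a few centimetres aside while the robot is not near it.
It also fails if it takes over 210 s, if anything falls off the work surface, if the arm or the gripper's body presses on something with over 40 N, if the wrist force passes 120 N, or if a joint passes its speed limit or range.

## Robot

A 6-joint arm with a two-finger parallel gripper is mounted at the origin on the work surface. World frame = base frame: x ahead of the robot, y to its left, z up, the work surface at z = 0. Lengths are in mm, angles in rad, forces in N, time in s.
With the tool pointing down it reaches from about 350 to 850 mm from the base axis. Payload 8.1 kg.
Tool frame: the origin (TCP) lies at the centre of the arm's flange, where the gripper is bolted on; the fingertips stand 173 mm ahead of it and the grasp point (between the pads) lies 155 mm ahead of it (robot.tips_ahead is the z of the fingertips in the tool frame, in mm); z points along the fingers, y is the line along which they close (so a half turn about z gives the same grasp; the last joint's range is limited). The gripper opens to 85 mm and grips with 20 to 120 N. Pads are 22 mm wide; open, the fingers measure 114 mm over their backs; the gripper's body (76 mm by 85 mm) begins 54 mm behind the grasp point. The pads swing forward as they close: fully open they stand 13 mm farther back than shut.
Start: joints at [1.24, 0.13, 1.488, -0, 1.523, -0.085], TCP at [145.977, 581.977, 404.692] pointing down, gripper open.
Joint ranges: [-2.96, 2.96], [-0.89, 2.26], [0.02, 2.5], [-1.34, 4.48], [0, 2.73], [-2.66, 2.66]. Speed limits (rad/s): [2.39, 2.39, 2.79, 3.14, 3.14, 3.14].

## Interface

Orientations are given as a unit quaternion [x, y, z, w].
In Python, from rig import robot gives the robot as it stands. The module is installed in compiled form; this text tells all that it offers.
- The arm moves only by the tool drive_tool, never from a script. Its argument "motion" is a list of rows, each an object with "delta_pos": the shift along the world's x, y, z in mm, a list of three; "rotation": the turn, a rotation vector about the world's x, y, z in rad, a list of three; "jaw": the opening, from 0 (shut) to 1 (fully open). In form: [{"delta_pos": [x, y, z], "rotation": [ax, ay, az], "jaw": jaw}, ...]. A call has 1 to 12 rows; each row shifts and turns the commanded pose from where the row before left it; what a row does not reach is not made up. A row lasts 1/8 s, in which the tool goes at most 62.5 mm and 10.7 degrees, less where a joint would pass 70% of its speed; a pose out of reach is approached as far as the arm can. A call is refused whole if a number of a shift passes 62.5 or a number of a turn 0.188, either way. A call with a gripper value outside its range is refused whole. The fingers move at their own pace and stop on an object; "squeeze" is the grip in N (left out, the last holds). Time passes only in rows, so rows that do not move let the fingers close. It gives the time, the measured TCP pose, the force, the opening and the grip force at its end, in the units of the state.
- robot.state(): the state, without advancing time (a new reading comes with each control period).
- robot.get_image(name): name is "scene" or "top" or "wrist"; returns (picture, depth): 400x640x3 uint8, red, green, blue; 400x640 float32, mm along the optical axis (not along the pixel's ray), 0 where there is no reading.
- robot.camera_params(name): a dict with "camera_matrix" (3x3 intrinsics, pixels), "world_to_cam" (4x4, takes a point from world to camera coordinates); the wrist camera has in their place "tool_from_camera" (4x4, takes a point from camera to tool coordinates, whose origin is the TCP and whose axes are the flange's). Camera axes: x right, y up, looking along -z (the intrinsics and any distortion apply to the point x, -y, -z); pixel columns grow to the right and rows downward; lengths in mm; the calibration is good to about 2 mm. A picture is of the moment at which its call begins: read the wrist's pose just before it. camera_params takes no time and is no camera call.
- robot.hand_in(): hands the job in; it is judged then, once.
Trained networks look in the newest picture that a camera, given by its name, has taken for a name from the list of things; names that differ only in an ending like _2 or _b are one class to them, and where a whole thing is asked for, a point or a joint stands for the part that bears it (a point fixed in the world has none). Each returns a list of dicts, best first, with "conf" (0 to 1); they miss things now and then, are a little off and sometimes report something else, mostly with a low value. They report only what shows in the picture. A call takes as long as a camera call. They do not tell look-alikes from the thing itself.
- robot.find_in(name, camera): "rect" ([centre column, centre row, width, height] as shares, 0 to 1, of the picture: columns of its width, rows of its height, round what is visible of it).
- robot.regions_of(name, camera): "pixels" (400x640 bool, what is visible of it) and "rect" ([centre column, centre row, width, height] as shares, 0 to 1, of the picture: columns of its width, rows of its height, round what is visible of it).
- robot.mark_of(name, camera): "xy" ([column, row] as shares, 0 to 1, of the picture: columns of its width, rows of its height: a listed point, or the origin of a listed thing).
The state is a dict: "time_s": time; "qpos": joint angles; "qd": joint speeds; "joint_efforts": joint torques, N m; "position": TCP position; "ee_rot": TCP orientation; "wrist_force": force on the tool from outside, world axes, zero at the start; "ft_torque": the same for the moment, N m; "width": finger opening in mm; "grasp_force": force on a finger pad.
Only numpy, scipy, OpenCV 4.12 (cv2) and the standard library are available. Lean on these libraries where they do the work, as an engineer would, in place of code of your own. Each camera call takes 0.05 s, during which the arm holds its last target. There are 200 camera calls.

## Working session

There is one attempt and no reset: what is moved stays moved. The work goes in short steps, Python scripts to look and compute and a tool call to move; the robot and the scene stay as the last step left them, time stands still between calls to the robot, and variables do not carry over. Pictures are saved under pics/ and viewed, at most 14 in all, crops included, and the job is handed in when it is done.

Besides the shell and the picture viewer there is one more tool, called after "Request:" as name([rows], argument=value, ...), one row to a line, values as JSON. drive_tool: Moves the arm, as the interface text tells. Its arguments: {"type":"object","properties":{"motion":{"type":"array"},"squeeze":{"type":"number"}},"required":["motion"]}

```bash
mkdir -p pics; ls
python3 - <<'E'
from rig import robot
import cv2, numpy as np
print(robot.state())
for c in ("scene","top"):
    im,d=robot.get_image(c); cv2.imwrite(f"pics/{c}0.png",im[:,:,::-1]); np.save(f"pics/{c}0.npy",d)
    print({k:np.round(v,3).tolist() for k,v in robot.camera_params(c).items()})
print({k:np.round(v,3).tolist() for k,v in robot.camera_params("wrist").items()})
E
```

```text
pics
{'time_s': 0.0, 'qpos': array([ 1.23961512e+00,  1.31162692e-01,  1.48926608e+00,  5.72104414e-05,
        1.52296989e+00, -8.53769399e-02]), 'qd': array([ 0.00092739, -0.000694  ,  0.0002361 , -0.00014155,  0.00014293,
        0.0005696 ]), 'joint_efforts': array([-6.50436832e-04, -5.69412911e+01, -5.00537503e+01, -1.72397113e-04,
        1.49606791e-02, -5.88886550e-06]), 'position': array([145.88451425, 581.76827598, 403.65046663]), 'ee_rot': array([ 1.22594294e-01,  9.92456459e-01, -8.77576436e-04, -2.14672889e-04]), 'wrist_force': array([-0.36260735, -0.470717  ,  0.4580349 ]), 'ft_torque': array([0.02066796, 0.00357642, 0.03967538]), 'grasp_force': 0.0, 'width': 85.05586595886096}
{'camera_matrix': [[361.231, 0.0, 318.373], [0.0, 361.231, 192.295], [0.0, 0.0, 1.0]], 'world_to_cam': [[0.257, 0.966, -0.017, -125.27], [-0.75, 0.211, 0.627, 357.549], [0.61, -0.148, 0.779, -1262.799], [0.0, 0.0, 0.0, 1.0]]}
{'camera_matrix': [[484.836, 0.0, 318.292], [0.0, 484.836, 199.592], [0.0, 0.0, 1.0]], 'world_to_cam': [[-0.021, -1.0, 0.014, -35.964], [0.986, -0.018, 0.166, -559.575], [-0.165, 0.017, 0.986, -1253.442], [0.0, 0.0, 0.0, 1.0]]}
{'camera_matrix': [[360.008, 0.0, 324.186], [0.0, 360.008, 196.94], [0.0, 0.0, 1.0]], 'tool_from_camera': [[0.001, 0.96, 0.279, 70.714], [1.0, -0.001, 0.0, -0.287], [0.0, 0.279, -0.96, 31.549], [0.0, 0.0, 0.0, 1.0]]}
```

View pics/top0.png

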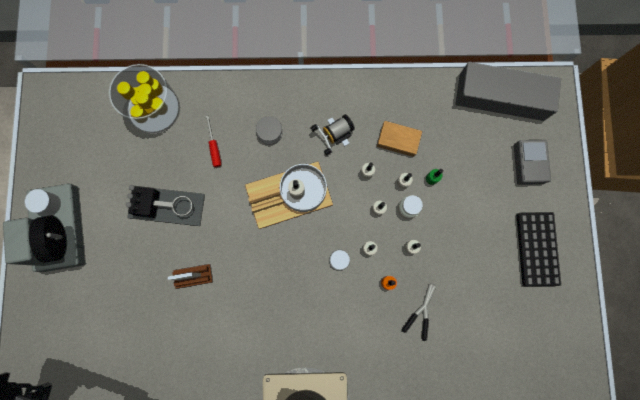

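View pics/scene0.png

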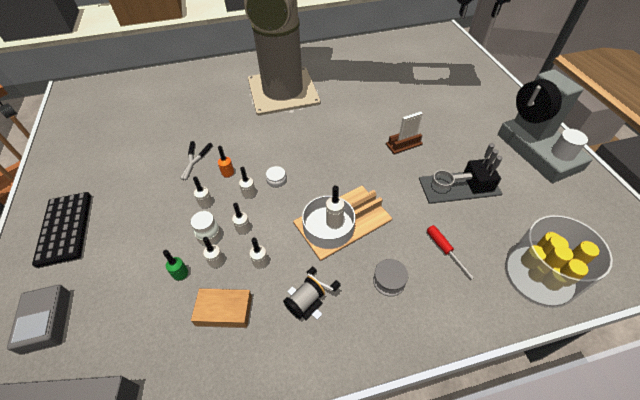

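```bash
cat > h.py <<'E'
import numpy as np, cv2
from scipy.spatial.transform import Rotation as R
from rig import robot
def cloud(cam, d, st=None):
    """world xyz per pixel (400x640x3)"""
    p=robot.camera_params(cam); K=p["camera_matrix"]
    v,u=np.mgrid[:400,:640]
    c=np.stack([(u-K[0,2])/K[0,0]*d, -(v-K[1,2])/K[1,1]*d, -d, np.ones_like(d)],-1)
    if cam=="wrist":
        T=np.eye(4); T[:3,:3]=R.from_quat(st["ee_rot"]).as_matrix(); T[:3,3]=st["position"]
        M=T@np.array(p["tool_from_camera"])
    else: M=np.linalg.inv(p["world_to_cam"])
    w=(c@M.T)[...,:3]; w[d<=0]=np.nan
    return w
def project(cam,P,st=None):
    p=robot.camera_params(cam); K=p["camera_matrix"]; P=np.atleast_2d(P)
    if cam=="wrist":
        T=np.eye(4); T[:3,:3]=R.from_quat(st["ee_rot"]).as_matrix(); T[:3,3]=st["position"]
        M=np.linalg.inv(T@np.array(p["tool_from_camera"]))
    else: M=np.array(p["world_to_cam"])
    c=np.c_[P,np.ones(len(P))]@M.T
    return np.c_[K[0,2]+K[0,0]*c[:,0]/-c[:,2], K[1,2]-K[1,1]*c[:,1]/-c[:,2]]
def grab(cam,name=None):
    st=robot.state(); im,d=robot.get_image(cam)
    if name: cv2.imwrite(f"pics/{name}.png",im[:,:,::-1])
    return st,im,d,cloud(cam,d,st)
def blobs(w,lo,hi,roi,minn=4):
    m=(w[...,2]>lo)&(w[...,2]<hi)&(w[...,0]>roi[0])&(w[...,0]<roi[1])&(w[...,1]>roi[2])&(w[...,1]<roi[3])
    n,l=cv2.connectedComponents(m.astype(np.uint8))
    return [w[l==i] for i in range(1,n) if (l==i).sum()>=minn]
def circ(P):
    from scipy.optimize import least_squares
    f=lambda q:np.hypot(P[:,0]-q[0],P[:,1]-q[1])-q[2]
    r=least_squares(f,[*P[:,:2].mean(0),30],loss="soft_l1"); return r.x,np.std(f(r.x))
E
python3 - <<'E'
from h import *
np.set_printoptions(precision=1,suppress=True)
for cam in ("top","scene"):
    d=np.load(f"pics/{cam}0.npy"); w=cloud(cam,d); im=cv2.imread(f"pics/{cam}0.png")
    print(cam,"table z",np.nanmedian(w[250:260,240:270,2] if cam=="top" else w[330:350,430:460,2]))
    for lo,hi in ((95,120),(120,160),(60,92)):
        for b in blobs(w,lo,hi,(150,900,-500,450)): print(lo,len(b),b.mean(0),b.min(0),b.max(0))
w=cloud("top",np.load("pics/top0.npy"))
for (u,v) in ((303,189),(182,206),(192,275),(192,268),(270,203)): print(u,v,w[v,u])
for n in ("tub_floor","slot_floor","park_slot","ring_floor","plate_mid","oil1_mid","bench_oil_mid"):
    for cam in ("top","scene"):
        print(n,cam,[(np.round(np.array(r["xy"])*[640,400],1),round(r["conf"],2)) for r in robot.mark_of(n,cam)])
E
```

```text
top table z 1.1538338994103015
95 11 [893.8 371.6 104.8] [887.4 364.3  95.8] [898.9 378.4 117.9]
95 135 [837.3 394.1 107.3] [806.6 382.6  95.5] [886.2 426.4 119.8]
95 230 [793.8 374.4 107.5] [763.4 340.2  95.1] [870.5 447.8 119.9]
95 49 [845.  442.3 108.7] [832.5 437.7  95.8] [860.6 450.  119.6]
95 4 [806.3 437.5  95.9] [805.4 434.1  95.3] [808.4 439.7  96.4]
95 20 [ 638.8 -183.4  103.5] [ 634.2 -188.    95.1] [ 645.4 -178.   110. ]
95 19 [ 619.4 -364.9  104.7] [ 614.8 -371.    97. ] [ 624.5 -360.2  109.9]
95 21 [ 609.4 -282.4  104.1] [ 604.2 -287.6   97.6] [ 615.4 -277.8  108.7]
95 129 [582.4  10.3 100.7] [566.   -7.4  95.1] [605.5  31.6 120. ]
95 18 [583.7 418.1 108.5] [578.4 415.6  96. ] [590.9 422.8 119.3]
95 15 [561.6 420.8 111.6] [557.2 417.6  99.8] [567.  426.3 119.3]
95 17 [540.4 424.2 108.6] [535.6 421.3  96.3] [547.5 428.4 117.8]
95 19 [ 535.  -210.3  103.4] [ 530.3 -214.5   96.9] [ 540.1 -206.2  107.3]
95 22 [ 428.8 -294.8  103.1] [ 423.  -301.1   95.3] [ 433.4 -290.1  107.7]
95 21 [ 427.2 -180.2  103.8] [ 422.4 -186.1   97.2] [ 432.9 -174.8  109. ]
95 102 [363.5 300.1 110
[... 5008 characters left out ...]
lot scene [(array([407.2, 144.8]), 0.69)]
ring_floor top [(array([186.9, 206.2]), 0.73), (array([295.9, 186.3]), 0.16)]
ring_floor scene [(array([439.3, 185.5]), 0.92), (array([332.8, 206.1]), 0.49), (array([408.7, 143.1]), 0.43)]
plate_mid top [(array([339.2, 132.6]), 0.6), (array([185.4, 273.6]), 0.47)]
plate_mid scene [(array([410.5, 128.7]), 0.7)]
oil1_mid top [(array([194.4, 278.6]), 0.73), (array([434.8, 173.3]), 0.68), (array([366.8, 167.1]), 0.5)]
oil1_mid scene [(array([257.4, 248.8]), 0.81), (array([172.5, 262.4]), 0.57), (array([409.5, 127.7]), 0.46)]
bench_oil_mid top [(array([297.9, 184.2]), 0.72), (array([335.3, 132.8]), 0.22)]
bench_oil_mid scene [(array([334.8, 207.5]), 0.7)]
```

Request:
drive_tool([
  {"delta_pos":[38,-49,0],"rotation":[0,0,0.06],"jaw":0.6},
  {"delta_pos":[38,-49,0],"rotation":[0,0,0.06],"jaw":0.6},
  {"delta_pos":[38,-49,0],"rotation":[0,0,0.06],"jaw":0.6},
  {"delta_pos":[38,-49,0],"rotation":[0,0,0.06],"jaw":0.6},
  {"delta_pos":[38,-49,0],"rotation":[0,0,0],"jaw":0.6},
  {"delta_pos":[38,-49,0],"rotation":[0,0,0],"jaw":0.6},
  {"delta_pos":[38,-49,0],"rotation":[0,0,0],"jaw":0.6},
  {"delta_pos":[38,-49,0],"rotation":[0,0,0],"jaw":0.6},
  {"delta_pos":[38,-49,0],"rotation":[0,0,0],"jaw":0.6},
  {"delta_pos":[38,-49,0],"rotation":[0,0,0],"jaw":0.6},
  {"delta_pos":[38,-49,0],"rotation":[0,0,0],"jaw":0.6},
  {"delta_pos":[0,0,0],"rotation":[0,0,0],"jaw":0.6},
])

```text
time_s: 2.3
position: [565.6, 39.3, 404.0]
ee_rot: [0.005, 1.0, -0.0, -0.0]
wrist_force: [0.1, -0.2, -0.6]
width: 51.4
grasp_force: 0.0
```

Run:
```python
from h import *
np.set_printoptions(precision=1,suppress=True)
st,im,d,w=grab("wrist","w1"); np.save("pics/w1.npy",w)
print(st["position"],st["ee_rot"],st["width"])
for lo,hi in ((51,62),(130,158),(30,47)):
    for b in blobs(w,lo,hi,(350,800,-200,350),15):
        print(lo,len(b),b.mean(0),b.min(0),b.max(0),circ(b))
print(np.nanmedian(w[330:390,20:100,2]))
```

```text
[565.6  39.3 404. ] [ 0.  1. -0. -0.] 51.382768851439366
51 707 [ 433.5 -173.    54.7] [ 421.5 -193.7   51. ] [ 445.6 -161.1   62. ] (array([ 428.9, -179.3,   11.7]), np.float64(2.696098150702007))
51 255 [ 536.7 -196.8   53.4] [ 524.8 -200.    51. ] [ 550.8 -191.1   58.1] (array([ 536.6, -221.5,   25.4]), np.float64(1.96689347137056))
51 1684 [593.   -4.8  56.1] [531.7 -66.   51. ] [656.8  58.5  59.3] (array([593.9,  -3.2,  60.8]), np.float64(0.9471228694581795))
51 113 [570.1  18.5  56.6] [565.8  -3.9  51. ] [582.4  34.7  61.9] (array([587.3,  14.1,  21.2]), np.float64(0.13525393817021222))
51 565 [ 638.  -176.5   54.4] [ 624.6 -196.5   51. ] [ 656.4 -163.7   62. ] (array([ 641.9, -182. ,   12.4]), np.float64(2.6230067000311763))
51 83 [759.5 -34.8  51.8] [753.4 -41.1  51. ] [768.8 -27.1  54. ] (array([759.5, -34.4,   4.6]), np.float64(2.024894033124341))
51 18 [ 787.8 -123.5   52.1] [ 784.2 -127.    51.1] [ 791.2 -120.5   53.5] (array([16566. , 16787.1, 23128.4]), np.float64(1.1884490173334183))
130 473 [584.9  14.6 145.3] [580.    7.4 130.1] [593.4  20.9 150.7] (array([585.8,  14
[... 1107 characters left out ...]
6))
30 571 [644.3  15.8  38.7] [599.3 -24.4  30. ] [655.2  56.1  47. ] (array([594.6,  -3.5,  59.7]), np.float64(0.31447852351203515))
30 428 [ 633.3 -169.2   38.8] [ 622.4 -191.8   30. ] [ 656.4 -161.8   47. ] (array([ 641.1, -180.8,   17.9]), np.float64(0.5077302624604679))
30 2375 [756.6  87.1  38.9] [727.1  53.9  33.8] [790.4 119.7  41.5] (array([756.8,  87.1,  23. ]), np.float64(7.960976704806659))
30 98 [755.4 -32.1  43. ] [749.6 -44.5  35.8] [763.3 -24.4  46.7] (array([761. , -35.2,   8.9]), np.float64(1.0251578668305674))
30 31 [ 793.7 -117.    42.8] [ 789.6 -122.2   36.1] [ 797.3 -114.3   46.9] (array([ 22154. , -62692.5,  66121.4]), np.float64(1.9859507084879788))
299.6556900083516
```

View pics/w1.png

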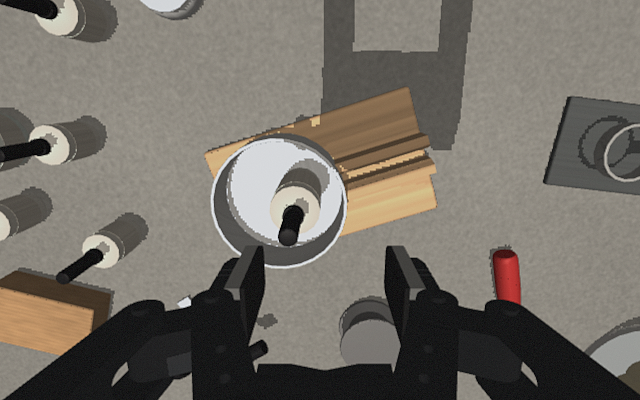

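Request:
drive_tool([
  {"delta_pos":[21.5,-25,0],"rotation":[0,0,0],"jaw":0.5},
  {"delta_pos":[0,0,-40],"rotation":[0,0,0],"jaw":0.5},
  {"delta_pos":[0,0,-40],"rotation":[0,0,0],"jaw":0.5},
  {"delta_pos":[0,0,-42],"rotation":[0,0,0],"jaw":0.5},
  {"delta_pos":[0,0,0],"rotation":[0,0,0],"jaw":0.5},
  {"delta_pos":[0,0,0],"rotation":[0,0,0],"jaw":0.0},
  {"delta_pos":[0,0,0],"rotation":[0,0,0],"jaw":0.0},
  {"delta_pos":[0,0,0],"rotation":[0,0,0],"jaw":0.0},
  {"delta_pos":[0,0,0],"rotation":[0,0,0],"jaw":0.0},
  {"delta_pos":[0,0,0],"rotation":[0,0,0],"jaw":0.0},
], squeeze=40)

```text
time_s: 3.6
position: [586.4, 18.0, 285.3]
ee_rot: [0.003, 1.0, 0.0, 0.002]
wrist_force: [-0.9, -0.0, 7.3]
width: 13.1
grasp_force: 40.7
```

Request:
drive_tool([
  {"delta_pos":[0,0,30],"rotation":[0,0,0],"jaw":0.0},
  {"delta_pos":[0,0,30],"rotation":[0,0,0],"jaw":0.0},
  {"delta_pos":[0,0,30],"rotation":[0,0,0],"jaw":0.0},
  {"delta_pos":[0,40,0],"rotation":[0,0,0],"jaw":0.0},
  {"delta_pos":[0,40,0],"rotation":[0,0,0],"jaw":0.0},
  {"delta_pos":[-17,40,0],"rotation":[0,0,0],"jaw":0.0},
  {"delta_pos":[-20,40,0],"rotation":[0,0,0],"jaw":0.0},
  {"delta_pos":[0,30,0],"rotation":[0,0,0],"jaw":0.0},
  {"delta_pos":[0,20,0],"rotation":[0,0,0],"jaw":0.0},
  {"delta_pos":[0,0,0],"rotation":[0,0,0],"jaw":0.0},
])

```text
time_s: 4.85
position: [548.5, 228.9, 373.0]
ee_rot: [0.002, 1.0, 0.0, 0.0]
wrist_force: [0.2, -0.6, -1.6]
width: 13.1
grasp_force: 40.0
```

Run:
```python
from h import *
np.set_printoptions(precision=1,suppress=True)
st,im,d,w=grab("wrist","w2"); np.save("pics/w2.npy",w)
print(st["position"],st["ee_rot"],st["width"])
for lo,hi in ((40,55),(60,100)):
    for b in blobs(w,lo,hi,(450,680,130,480),40):
        print(lo,len(b),b.mean(0),b.min(0),b.max(0),circ(b))
```

```text
[548.5 228.9 373. ] [0. 1. 0. 0.] 13.07203946223131
40 2715 [553.1 362.   46.2] [522.8 292.8  40. ] [596.  453.8  54.9] (array([505.2, 355.5,  58.3]), np.float64(14.710098384387145))
60 6392 [561.  421.3  65.6] [524.  390.2  60. ] [602.5 456.7 100. ] (array([561.4, 419.2,  23.7]), np.float64(9.739105405941512))
```

View pics/w2.png

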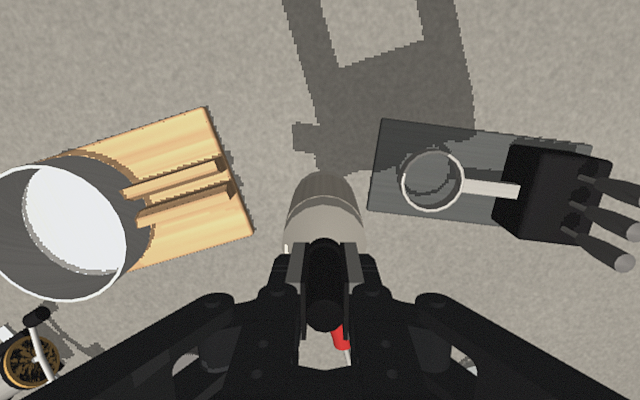

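Run:
```python
from h import *
np.set_printoptions(precision=1,suppress=True)
w=np.load("pics/w2.npy").reshape(-1,3)
def sel(w,lo,hi,x0,x1,y0,y1): return w[(w[:,2]>lo)&(w[:,2]<hi)&(w[:,0]>x0)&(w[:,0]<x1)&(w[:,1]>y0)&(w[:,1]<y1)]
P=sel(w,44,52,500,600,285,344); c,s=circ(P)
r=np.hypot(*(P[:,:2]-c[:2]).T); print("ring",c,s,r.min(),r.max(),len(P), P[:,2].max())
P=P[(abs(P[:,2]-np.percentile(P[:,2],90))<1.5)]; print(circ(P))
for lo in range(102,190,8):
    P=sel(w,lo,lo+8,500,600,195,262)
    if len(P)>30: print(lo,len(P),*circ(P))
P=sel(w,51,60,500,680,-80,70); print("tub",circ(P))
# block top
for f in ("w1","w2"):
    w=np.load(f"pics/{f}.npy").reshape(-1,3)
    P=sel(w,28,60,520,610,60,160); print(np.histogram(P[:,2],bins=range(28,60,2)))
    P=sel(w,36,41,520,610,62,160); (cx,cy),wh,a=cv2.minAreaRect(P[:,:2].astype(np.float32)); print(cx,cy,wh,a)
```

```text
ring [549.6 319.3  25.1] 0.9349393416462247 22.786367742018616 27.860982128221366 717 49.13641196277325
(array([549.7, 319.6,  25.2]), np.float64(0.8475862482409396))
102 123 [548.5 228.2  20.7] 0.15808239707931943
110 83 [548.9 228.3  21.2] 0.20994325322186708
118 162 [548.7 228.3  21.2] 0.1345286454289462
126 187 [548.8 228.4  21.2] 0.1357062111942939
134 198 [548.8 228.4  21.2] 0.13612004149585133
142 235 [549.  228.5  21.3] 0.15095755831328853
150 250 [549.  228.4  21.2] 0.14965202701969185
158 390 [549.  228.5  21. ] 0.2877081231118609
166 333 [549.1 228.5  20.6] 0.19521391959726506
174 1340 [548.6 228.5  18.9] 1.2992839878341946
182 1465 [553.5 228.5  17. ] 2.4249214028177977
tub (array([594.1,  -2.4,  61.1]), np.float64(0.9635459938847644))
(array([ 138,  210,  214,  296, 1399,  305,    0,    0,    0,    0,    0,
          0,    0,    0,    0]), array([28, 30, 32, 34, 36, 38, 40, 42, 44, 46, 48, 50, 52, 54, 56, 58]))
562.9984130859375 98.42134857177734 (37.57059097290039, 86.69754791259766) 17.17600440979004
(array([ 151,  231,  240,  305, 1613,  362,    0,    0,    0,    0,    0,
          1,    1,    0,    1]), array([28, 30, 32, 34, 36, 38, 40, 42, 44, 46, 48, 50, 52, 54, 56, 58]))
563.158447265625 98.49357604980469 (37.1265869140625, 87.31626892089844) 17.146528244018555
```

Request:
drive_tool([
  {"delta_pos":[0.7,31,0],"rotation":[0,0,0],"jaw":0.0},
  {"delta_pos":[0,30,0],"rotation":[0,0,0],"jaw":0.0},
  {"delta_pos":[0,20,0],"rotation":[0,0,0],"jaw":0.0},
  {"delta_pos":[0,10,0],"rotation":[0,0,0],"jaw":0.0},
  {"delta_pos":[0,0,-20],"rotation":[0,0,0],"jaw":0.0},
  {"delta_pos":[0,0,-20],"rotation":[0,0,0],"jaw":0.0},
  {"delta_pos":[0,0,-10],"rotation":[0,0,0],"jaw":0.0},
  {"delta_pos":[0,0,-10],"rotation":[0,0,0],"jaw":0.0},
  {"delta_pos":[0,0,-10],"rotation":[0,0,0],"jaw":0.0},
  {"delta_pos":[0,0,-10],"rotation":[0,0,0],"jaw":0.0},
  {"delta_pos":[0,0,-13],"rotation":[0,0,0],"jaw":0.0},
  {"delta_pos":[0,0,0],"rotation":[0,0,0],"jaw":0.0},
])

```text
time_s: 6.4
position: [549.4, 319.0, 279.6]
ee_rot: [0.003, 1.0, 0.0, 0.0]
wrist_force: [-0.2, -0.2, 0.8]
width: 12.9
grasp_force: 40.1
```

Request:
drive_tool([
  {"delta_pos":[0,0,0],"rotation":[0,0,0],"jaw":0.0},
])

```text
time_s: 6.52
position: [549.3, 319.0, 279.6]
ee_rot: [0.003, 1.0, 0.0, 0.0]
wrist_force: [1.0, -0.5, 0.1]
width: 12.7
grasp_force: 40.0
```

Request:
drive_tool([
  {"delta_pos":[0,0,0],"rotation":[0,0,0],"jaw":0.5},
  {"delta_pos":[0,0,0],"rotation":[0,0,0],"jaw":0.5},
  {"delta_pos":[0,0,0],"rotation":[0,0,0],"jaw":0.5},
  {"delta_pos":[0,0,0],"rotation":[0,0,0],"jaw":0.5},
  {"delta_pos":[0,0,30],"rotation":[0,0,0],"jaw":0.5},
  {"delta_pos":[0,0,40],"rotation":[0,0,0],"jaw":0.5},
  {"delta_pos":[0,0,50],"rotation":[0,0,0],"jaw":0.5},
  {"delta_pos":[0,0,0],"rotation":[0,0,0],"jaw":0.5},
])

```text
time_s: 7.52
position: [550.3, 319.5, 406.1]
ee_rot: [0.003, 1.0, 0.002, 0.004]
wrist_force: [0.4, 0.4, -0.2]
width: 42.9
grasp_force: 0.0
```

```bash
cat >> h.py <<'E'
def sel(w,lo,hi,x0,x1,y0,y1):
    w=w.reshape(-1,3); return w[(w[:,2]>lo)&(w[:,2]<hi)&(w[:,0]>x0)&(w[:,0]<x1)&(w[:,1]>y0)&(w[:,1]<y1)]
E
python3 - <<'E'
from h import *
np.set_printoptions(precision=1,suppress=True)
st,im,d,w=grab("wrist","w3"); np.save("pics/w3.npy",w)
print(st["position"],st["width"])
print(circ(sel(w,55,85,520,580,290,350)), circ(sel(w,44,52,500,600,285,344)))
P=sel(w,100,170,520,580,290,350); print(P[:,2].max(), P[P[:,2]>P[:,2].max()-4].mean(0))
E
```

```text
[550.3 319.5 406.1] 42.91164710328733
(array([548.9, 319. ,  21. ]), np.float64(0.2720556441890069)) (array([550. , 319.8,  25. ]), np.float64(1.3611427433336751))
147.02968137308468 [548.3 319.  145. ]
```

Request:
drive_tool([
  {"delta_pos":[-10,-60,0],"rotation":[0,0,0],"jaw":0.5},
  {"delta_pos":[-10,-60,0],"rotation":[0,0,0],"jaw":0.5},
  {"delta_pos":[-10,-60,0],"rotation":[0,0,0],"jaw":0.5},
  {"delta_pos":[-10,-60,0],"rotation":[0,0,0],"jaw":0.5},
  {"delta_pos":[-9.2,-60,0],"rotation":[0,0,0],"jaw":0.5},
  {"delta_pos":[0,-60,0],"rotation":[0,0,0],"jaw":0.5},
  {"delta_pos":[0,-60,0],"rotation":[0,0,0],"jaw":0.5},
  {"delta_pos":[0,-60,0],"rotation":[0,0,0],"jaw":0.5},
  {"delta_pos":[0,-59,0],"rotation":[0,0,0],"jaw":0.5},
  {"delta_pos":[0,0,0],"rotation":[0,0,0],"jaw":0.5},
  {"delta_pos":[0,0,0],"rotation":[0,0,0],"jaw":0.5},
])

```text
time_s: 8.95
position: [499.6, -220.0, 398.1]
ee_rot: [0.003, 1.0, 0.001, -0.001]
wrist_force: [0.6, 0.3, 1.2]
width: 42.2
grasp_force: 0.0
```

```bash
cat >> h.py <<'E'
def bottles(w,roi=(300,720,-450,-100)):
    """white bottle bodies by height slice"""
    return [(circ(b)[0],len(b)) for b in blobs(w,15,46,roi,60)]
E
python3 - <<'E'
from h import *
np.set_printoptions(precision=1,suppress=True)
st,im,d,w=grab("wrist","w4"); np.save("pics/w4.npy",w)
print(st["position"],st["width"])
for b in bottles(w): print(*b)
E
```

```text
[ 499.6 -220.   398.1] 42.163229083869545
[ 337.5 -226.2   18. ] 153
[ 400.5 -110.    14.4] 1710
[ 428.4 -178.7   18. ] 99
[ 430.1 -293.5   18. ] 245
[ 537.2 -290.6   28.2] 698
[ 536.9 -208.2   18.1] 313
[ 611.5 -280.9   18.3] 186
[ 621.6 -362.9   18.1] 628
[ 640.9 -181.    18. ] 495
[ 5414.1 -1565.6  4888.3] 1545
```

View pics/w4.png

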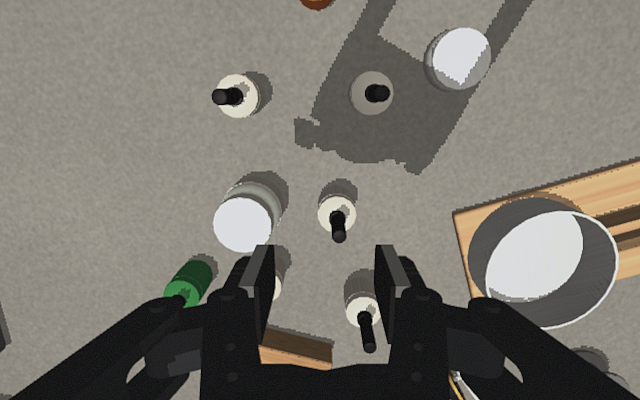

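Request:
drive_tool([
  {"delta_pos":[-36,20.7,0],"rotation":[0,0,0],"jaw":0.5},
  {"delta_pos":[-35.5,20.7,0],"rotation":[0,0,0],"jaw":0.5},
  {"delta_pos":[0,0,-40],"rotation":[0,0,0],"jaw":0.5},
  {"delta_pos":[0,0,-40],"rotation":[0,0,0],"jaw":0.5},
  {"delta_pos":[0,0,-40],"rotation":[0,0,0],"jaw":0.5},
  {"delta_pos":[0,0,-42.7],"rotation":[0,0,0],"jaw":0.5},
  {"delta_pos":[0,0,0],"rotation":[0,0,0],"jaw":0.5},
  {"delta_pos":[0,0,0],"rotation":[0,0,0],"jaw":0.0},
  {"delta_pos":[0,0,0],"rotation":[0,0,0],"jaw":0.0},
  {"delta_pos":[0,0,0],"rotation":[0,0,0],"jaw":0.0},
  {"delta_pos":[0,0,0],"rotation":[0,0,0],"jaw":0.0},
  {"delta_pos":[0,0,0],"rotation":[0,0,0],"jaw":0.0},
], squeeze=30)

```text
time_s: 10.5
position: [429.5, -179.0, 239.3]
ee_rot: [0.003, 1.0, -0.001, 0.002]
wrist_force: [-0.2, 1.2, 7.0]
width: 11.6
grasp_force: 30.4
```

Request:
drive_tool([
  {"delta_pos":[0,0,40],"rotation":[0,0,0],"jaw":0.0},
  {"delta_pos":[0,0,45],"rotation":[0,0,0],"jaw":0.0},
  {"delta_pos":[0,0,45],"rotation":[0,0,0],"jaw":0.0},
  {"delta_pos":[33,35,0],"rotation":[0,0,0],"jaw":0.0},
  {"delta_pos":[33,35,0],"rotation":[0,0,0],"jaw":0.0},
  {"delta_pos":[33,35,0],"rotation":[0,0,0],"jaw":0.0},
  {"delta_pos":[33,35,0],"rotation":[0,0,0],"jaw":0.0},
  {"delta_pos":[33.9,35.3,0],"rotation":[0,0,0],"jaw":0.0},
  {"delta_pos":[0,0,0],"rotation":[0,0,0],"jaw":0.0},
  {"delta_pos":[0,0,0],"rotation":[0,0,0],"jaw":0.0},
])

```text
time_s: 11.75
position: [594.3, -3.4, 367.3]
ee_rot: [0.003, 1.0, -0.0, -0.0]
wrist_force: [-0.4, -0.6, 0.2]
width: 11.0
grasp_force: 29.7
```

```bash
cat > held.py <<'E'
from h import *
np.set_printoptions(precision=1,suppress=True)
st,im,d,w=grab("wrist","held"); p=st["position"]
print(p,st["width"],st["grasp_force"])
z=p[2]-155-82
for a,b in ((5,25),(25,45)):
    P=sel(w,z+a,z+b,p[0]-40,p[0]+40,p[1]-25,p[1]+25)
    if len(P)>30: print(len(P),*circ(P))
print("tub",circ(sel(w,51,60,520,670,-80,75)))
E
python3 held.py
```

```text
[594.3  -3.4 367.3] 10.957599144009926 29.655530154705048
477 [592.5  -3.5  18.2] 0.1556376303779533
834 [592.6  -3.5  18. ] 0.3156917942440333
tub (array([594.1,  -3.5,  60.7]), np.float64(0.9348229031397796))
```

Request:
drive_tool([
  {"delta_pos":[1.8,0,0],"rotation":[0,0,0],"jaw":0.0},
  {"delta_pos":[0,0,-40],"rotation":[0,0,0],"jaw":0.0},
  {"delta_pos":[0,0,-40],"rotation":[0,0,0],"jaw":0.0},
  {"delta_pos":[0,0,-20],"rotation":[0,0,0],"jaw":0.0},
  {"delta_pos":[0,0,-15],"rotation":[0,0,0],"jaw":0.0},
  {"delta_pos":[0,0,0],"rotation":[0,0,0],"jaw":0.0},
  {"delta_pos":[0,0,0],"rotation":[0,0,0],"jaw":0.25},
  {"delta_pos":[0,0,0],"rotation":[0,0,0],"jaw":0.25},
  {"delta_pos":[0,0,0],"rotation":[0,0,0],"jaw":0.25},
  {"delta_pos":[0,0,0],"rotation":[0,0,0],"jaw":0.25},
  {"delta_pos":[0,0,40],"rotation":[0,0,0],"jaw":0.25},
  {"delta_pos":[0,0,60],"rotation":[0,0,0],"jaw":0.25},
])

```text
time_s: 13.3
position: [595.2, -3.2, 350.4]
ee_rot: [0.003, 1.0, 0.0, -0.003]
wrist_force: [1.3, 0.2, 0.6]
width: 21.1
grasp_force: 0.0
```

Request:
drive_tool([
  {"delta_pos":[0,0,47],"rotation":[0,0,0],"jaw":0.5},
  {"delta_pos":[0,0,0],"rotation":[0,0,0],"jaw":0.5},
])

```text
time_s: 13.55
position: [597.4, -3.4, 405.1]
ee_rot: [0.003, 1.0, -0.0, 0.005]
wrist_force: [-0.2, -0.0, -0.3]
width: 42.8
grasp_force: 0.0
```

```bash
cat > tub.py <<'E'
from h import *
np.set_printoptions(precision=1,suppress=True)
st,im,d,w=grab("wrist","tub"); print(st["position"],st["width"])
T=circ(sel(w,51,60,520,670,-80,75))[0]; print("tub",T)
for b in blobs(w,72,130,(540,650,-55,50),10): print(len(b),b.max(0)[2],b[b[:,2]>b[:,2].max()-3].mean(0))
E
python3 tub.py
```

```text
[597.4  -3.4 405.1] 42.78738102032561
tub [594.3  -3.6  60.7]
403 116.35400681470793 [594.4  -3.4 115. ]
```

Request:
drive_tool([
  {"delta_pos":[-20,-40,0],"rotation":[0,0,0],"jaw":0.5},
  {"delta_pos":[-20,-50,0],"rotation":[0,0,0],"jaw":0.5},
  {"delta_pos":[-20,-50,0],"rotation":[0,0,0],"jaw":0.5},
  {"delta_pos":[-20,-50,0],"rotation":[0,0,0],"jaw":0.5},
  {"delta_pos":[-10,-40,0],"rotation":[0,0,0],"jaw":0.5},
  {"delta_pos":[0,0,0],"rotation":[0,0,0],"jaw":0.5},
  {"delta_pos":[0,0,0],"rotation":[0,0,0],"jaw":0.5},
])

```text
time_s: 14.48
position: [506.0, -232.9, 397.6]
ee_rot: [0.003, 1.0, 0.001, -0.001]
wrist_force: [0.6, -0.2, -1.1]
width: 42.7
grasp_force: 0.0
```

```bash
cat > b.py <<'E'
from h import *
np.set_printoptions(precision=1,suppress=True)
st,im,d,w=grab("wrist","b"); print(st["position"],st["width"])
for c,n in bottles(w,(390,700,-420,-80)):
    if abs(c[2]-18)<1: print(c,n)
E
python3 b.py
```

```text
[ 506.  -232.9  397.6] 42.65957883747033
[ 430.1 -293.5   18. ] 193
[ 536.9 -208.2   18.1] 304
[ 621.7 -363.    18.2] 598
[ 641.2 -180.7   18.4] 314
```

Request:
drive_tool([
  {"delta_pos":[-38,-30.2,0],"rotation":[0,0,0],"jaw":0.5},
  {"delta_pos":[-38.1,-30,0],"rotation":[0,0,0],"jaw":0.5},
  {"delta_pos":[0,0,-40],"rotation":[0,0,0],"jaw":0.5},
  {"delta_pos":[0,0,-40],"rotation":[0,0,0],"jaw":0.5},
  {"delta_pos":[0,0,-40],"rotation":[0,0,0],"jaw":0.5},
  {"delta_pos":[0,0,-38],"rotation":[0,0,0],"jaw":0.5},
  {"delta_pos":[0,0,0],"rotation":[0,0,0],"jaw":0.5},
  {"delta_pos":[0,0,0],"rotation":[0,0,0],"jaw":0.0},
  {"delta_pos":[0,0,0],"rotation":[0,0,0],"jaw":0.0},
  {"delta_pos":[0,0,0],"rotation":[0,0,0],"jaw":0.0},
  {"delta_pos":[0,0,0],"rotation":[0,0,0],"jaw":0.0},
  {"delta_pos":[0,0,0],"rotation":[0,0,0],"jaw":0.0},
], squeeze=30)

```text
time_s: 16.02
position: [431.0, -294.1, 243.2]
ee_rot: [0.003, 1.0, -0.001, 0.002]
wrist_force: [0.1, 1.7, 6.6]
width: 11.3
grasp_force: 30.7
```

Request:
drive_tool([
  {"delta_pos":[0,0,40],"rotation":[0,0,0],"jaw":0.0},
  {"delta_pos":[0,0,45],"rotation":[0,0,0],"jaw":0.0},
  {"delta_pos":[0,0,45],"rotation":[0,0,0],"jaw":0.0},
  {"delta_pos":[27.7,52.5,0],"rotation":[0,0,0],"jaw":0.0},
  {"delta_pos":[27.7,52.5,0],"rotation":[0,0,0],"jaw":0.0},
  {"delta_pos":[27.7,52.5,0],"rotation":[0,0,0],"jaw":0.0},
  {"delta_pos":[27.7,52.5,0],"rotation":[0,0,0],"jaw":0.0},
  {"delta_pos":[27.7,52.5,0],"rotation":[0,0,0],"jaw":0.0},
  {"delta_pos":[0,0,0],"rotation":[0,0,0],"jaw":0.0},
  {"delta_pos":[0,0,0],"rotation":[0,0,0],"jaw":0.0},
])

```text
time_s: 17.27
position: [568.5, -31.0, 371.3]
ee_rot: [0.002, 1.0, -0.0, 0.0]
wrist_force: [-0.3, 0.2, 0.0]
width: 11.2
grasp_force: 29.9
```

```bash
python3 held.py
```

```text
[568.5 -31.  371.3] 11.184507289635594 29.919062554836273
540 [567.  -31.   18.2] 0.13969438382563953
1426 [566.1 -31.   16.7] 1.0207414932861727
tub (array([594.1,  -3.9,  60.8]), np.float64(9.950610556652064))
```

Request:
drive_tool([
  {"delta_pos":[0,0,-40],"rotation":[0,0,0],"jaw":0.0},
  {"delta_pos":[0,0,-40],"rotation":[0,0,0],"jaw":0.0},
  {"delta_pos":[0,0,-20],"rotation":[0,0,0],"jaw":0.0},
  {"delta_pos":[0,0,-15.5],"rotation":[0,0,0],"jaw":0.0},
  {"delta_pos":[0,0,0],"rotation":[0,0,0],"jaw":0.0},
  {"delta_pos":[0,0,0],"rotation":[0,0,0],"jaw":0.25},
  {"delta_pos":[0,0,0],"rotation":[0,0,0],"jaw":0.25},
  {"delta_pos":[0,0,0],"rotation":[0,0,0],"jaw":0.25},
  {"delta_pos":[0,0,0],"rotation":[0,0,0],"jaw":0.25},
  {"delta_pos":[0,0,40],"rotation":[0,0,0],"jaw":0.25},
  {"delta_pos":[0,0,60],"rotation":[0,0,0],"jaw":0.25},
  {"delta_pos":[0,0,43.5],"rotation":[0,0,0],"jaw":0.5},
])

```text
time_s: 18.82
position: [568.7, -31.0, 401.9]
ee_rot: [0.003, 1.0, -0.0, 0.001]
wrist_force: [0.8, -0.0, 0.2]
width: 38.5
grasp_force: 0.0
```

Request:
drive_tool([
  {"delta_pos":[-8.6,-49,0],"rotation":[0,0,0],"jaw":0.5},
  {"delta_pos":[-10,-60,0],"rotation":[0,0,0],"jaw":0.5},
  {"delta_pos":[-10,-60,0],"rotation":[0,0,0],"jaw":0.5},
  {"delta_pos":[0,0,0],"rotation":[0,0,0],"jaw":0.5},
  {"delta_pos":[0,0,0],"rotation":[0,0,0],"jaw":0.5},
])

```text
time_s: 19.45
position: [539.9, -200.0, 398.9]
ee_rot: [0.003, 1.0, 0.0, -0.0]
wrist_force: [0.7, 0.6, 0.3]
width: 43.0
grasp_force: 0.0
```

```bash
python3 b.py; python3 tub.py
```

```text
[ 539.9 -200.   398.9] 42.95618374710012
[ 536.8 -208.2   18. ] 189
[ 612.  -230.5   18.2] 398
[ 621.6 -362.9   18.1] 629
[ 641.1 -181.    18.1] 458
[ 540.1 -199.2  398.9] 42.629928437754764
tub [594.1  -4.   60.7]
1470 116.6383785835441 [579.8 -18.4 114.9]
```

Request:
drive_tool([
  {"delta_pos":[-3.2,-8.2,0],"rotation":[0,0,0],"jaw":0.5},
  {"delta_pos":[0,0,-40],"rotation":[0,0,0],"jaw":0.5},
  {"delta_pos":[0,0,-40],"rotation":[0,0,0],"jaw":0.5},
  {"delta_pos":[0,0,-40],"rotation":[0,0,0],"jaw":0.5},
  {"delta_pos":[0,0,-38],"rotation":[0,0,0],"jaw":0.5},
  {"delta_pos":[0,0,0],"rotation":[0,0,0],"jaw":0.5},
  {"delta_pos":[0,0,0],"rotation":[0,0,0],"jaw":0.0},
  {"delta_pos":[0,0,0],"rotation":[0,0,0],"jaw":0.0},
  {"delta_pos":[0,0,0],"rotation":[0,0,0],"jaw":0.0},
  {"delta_pos":[0,0,0],"rotation":[0,0,0],"jaw":0.0},
  {"delta_pos":[0,0,0],"rotation":[0,0,0],"jaw":0.0},
], squeeze=30)

```text
time_s: 20.92
position: [537.8, -208.7, 243.6]
ee_rot: [0.003, 1.0, -0.001, 0.002]
wrist_force: [0.4, 0.6, 6.5]
width: 10.9
grasp_force: 30.5
```

Request:
drive_tool([
  {"delta_pos":[0,0,40],"rotation":[0,0,0],"jaw":0.0},
  {"delta_pos":[0,0,45],"rotation":[0,0,0],"jaw":0.0},
  {"delta_pos":[0,0,45],"rotation":[0,0,0],"jaw":0.0},
  {"delta_pos":[6.4,46.5,0],"rotation":[0,0,0],"jaw":0.0},
  {"delta_pos":[6.4,46.5,0],"rotation":[0,0,0],"jaw":0.0},
  {"delta_pos":[6.4,46.5,0],"rotation":[0,0,0],"jaw":0.0},
  {"delta_pos":[6.4,46.5,0],"rotation":[0,0,0],"jaw":0.0},
  {"delta_pos":[6.2,46.4,0],"rotation":[0,0,0],"jaw":0.0},
  {"delta_pos":[0,0,0],"rotation":[0,0,0],"jaw":0.0},
  {"delta_pos":[0,0,0],"rotation":[0,0,0],"jaw":0.0},
])

```text
time_s: 22.18
position: [568.6, 24.0, 371.5]
ee_rot: [0.003, 1.0, -0.0, 0.0]
wrist_force: [-0.8, -0.2, 0.2]
width: 11.6
grasp_force: 29.9
```

```bash
python3 held.py
```

```text
[568.6  24.  371.5] 11.552368686531748 29.892244040966034
541 [567.3  24.   18.3] 0.15308923737221167
1501 [566.4  23.9  16.6] 1.0926221609753617
tub (array([594.6,  -3. ,  60.7]), np.float64(10.589122776204835))
```

Request:
drive_tool([
  {"delta_pos":[0,0,-40],"rotation":[0,0,0],"jaw":0.0},
  {"delta_pos":[0,0,-40],"rotation":[0,0,0],"jaw":0.0},
  {"delta_pos":[0,0,-20],"rotation":[0,0,0],"jaw":0.0},
  {"delta_pos":[0,0,-15.5],"rotation":[0,0,0],"jaw":0.0},
  {"delta_pos":[0,0,0],"rotation":[0,0,0],"jaw":0.0},
  {"delta_pos":[0,0,0],"rotation":[0,0,0],"jaw":0.25},
  {"delta_pos":[0,0,0],"rotation":[0,0,0],"jaw":0.25},
  {"delta_pos":[0,0,0],"rotation":[0,0,0],"jaw":0.25},
  {"delta_pos":[0,0,0],"rotation":[0,0,0],"jaw":0.25},
  {"delta_pos":[0,0,40],"rotation":[0,0,0],"jaw":0.25},
  {"delta_pos":[0,0,60],"rotation":[0,0,0],"jaw":0.25},
  {"delta_pos":[0,0,43.5],"rotation":[0,0,0],"jaw":0.5},
])

```text
time_s: 23.72
position: [568.7, 24.2, 401.9]
ee_rot: [0.003, 1.0, -0.0, 0.001]
wrist_force: [0.6, -0.7, -0.3]
width: 38.2
grasp_force: 0.0
```

Request:
drive_tool([
  {"delta_pos":[8,-54.2,0],"rotation":[0,0,0],"jaw":0.5},
  {"delta_pos":[8,-55,0],"rotation":[0,0,0],"jaw":0.5},
  {"delta_pos":[8,-55,0],"rotation":[0,0,0],"jaw":0.5},
  {"delta_pos":[7.4,-50,0],"rotation":[0,0,0],"jaw":0.5},
  {"delta_pos":[0,0,0],"rotation":[0,0,0],"jaw":0.5},
  {"delta_pos":[0,0,0],"rotation":[0,0,0],"jaw":0.5},
])

```text
time_s: 24.48
position: [599.9, -189.9, 398.7]
ee_rot: [0.003, 1.0, 0.0, -0.0]
wrist_force: [-0.3, 0.9, 0.0]
width: 42.5
grasp_force: 0.0
```

```bash
python3 b.py; python3 tub.py
```

```text
[ 599.9 -189.9  398.7] 42.47509814367885
[ 612.  -230.6   18.1] 264
[ 621.7 -363.    18.1] 623
[ 641.  -181.    18.1] 327
[ 600.  -189.2  398.9] 42.50196820771729
tub [594.7  -4.1  60.4]
774 117.17828623580246 [566.8 -31.9 115.2]
956 116.96379624864798 [566.7  22.4 115. ]
812 117.0142828734304 [594.3  -3.9 115.1]
```

Request:
drive_tool([
  {"delta_pos":[41,9,0],"rotation":[0,0,0],"jaw":0.5},
  {"delta_pos":[0,0,-40],"rotation":[0,0,0],"jaw":0.5},
  {"delta_pos":[0,0,-40],"rotation":[0,0,0],"jaw":0.5},
  {"delta_pos":[0,0,-40],"rotation":[0,0,0],"jaw":0.5},
  {"delta_pos":[0,0,-38],"rotation":[0,0,0],"jaw":0.5},
  {"delta_pos":[0,0,0],"rotation":[0,0,0],"jaw":0.5},
  {"delta_pos":[0,0,0],"rotation":[0,0,0],"jaw":0.0},
  {"delta_pos":[0,0,0],"rotation":[0,0,0],"jaw":0.0},
  {"delta_pos":[0,0,0],"rotation":[0,0,0],"jaw":0.0},
  {"delta_pos":[0,0,0],"rotation":[0,0,0],"jaw":0.0},
  {"delta_pos":[0,0,0],"rotation":[0,0,0],"jaw":0.0},
], squeeze=30)

```text
time_s: 25.95
position: [642.1, -181.2, 244.1]
ee_rot: [0.003, 1.0, -0.001, 0.002]
wrist_force: [-0.5, 1.5, 7.0]
width: 10.8
grasp_force: 29.9
```

Request:
drive_tool([
  {"delta_pos":[0,0,40],"rotation":[0,0,0],"jaw":0.0},
  {"delta_pos":[0,0,45],"rotation":[0,0,0],"jaw":0.0},
  {"delta_pos":[0,0,45],"rotation":[0,0,0],"jaw":0.0},
  {"delta_pos":[-5,45,0],"rotation":[0,0,0],"jaw":0.0},
  {"delta_pos":[-7.2,60,0],"rotation":[0,0,0],"jaw":0.0},
  {"delta_pos":[-5,45,0],"rotation":[0,0,0],"jaw":0.0},
  {"delta_pos":[0,0,0],"rotation":[0,0,0],"jaw":0.0},
  {"delta_pos":[0,0,0],"rotation":[0,0,0],"jaw":0.0},
])

```text
time_s: 26.95
position: [623.9, -31.2, 371.8]
ee_rot: [0.003, 1.0, -0.0, 0.001]
wrist_force: [0.7, 0.1, -0.3]
width: 11.2
grasp_force: 29.5
```

```bash
python3 held.py
```

```text
[623.9 -31.2 371.8] 11.161168121994143 29.49307769536972
535 [622.4 -31.4  18.2] 0.13500095593142009
1651 [621.5 -31.4  16.4] 1.3164376282096475
tub (array([594.6,  -3.8,  60.5]), np.float64(9.966340447759947))
```

Request:
drive_tool([
  {"delta_pos":[0,0,-40],"rotation":[0,0,0],"jaw":0.0},
  {"delta_pos":[0,0,-40],"rotation":[0,0,0],"jaw":0.0},
  {"delta_pos":[0,0,-20],"rotation":[0,0,0],"jaw":0.0},
  {"delta_pos":[0,0,-15.5],"rotation":[0,0,0],"jaw":0.0},
  {"delta_pos":[0,0,0],"rotation":[0,0,0],"jaw":0.0},
  {"delta_pos":[0,0,0],"rotation":[0,0,0],"jaw":0.25},
  {"delta_pos":[0,0,0],"rotation":[0,0,0],"jaw":0.25},
  {"delta_pos":[0,0,0],"rotation":[0,0,0],"jaw":0.25},
  {"delta_pos":[0,0,0],"rotation":[0,0,0],"jaw":0.25},
  {"delta_pos":[0,0,40],"rotation":[0,0,0],"jaw":0.25},
  {"delta_pos":[0,0,60],"rotation":[0,0,0],"jaw":0.25},
  {"delta_pos":[0,0,43.5],"rotation":[0,0,0],"jaw":0.5},
])

```text
time_s: 28.5
position: [623.9, -31.0, 402.0]
ee_rot: [0.003, 1.0, -0.0, 0.001]
wrist_force: [0.3, 0.4, 1.4]
width: 38.6
grasp_force: 0.0
```

Request:
drive_tool([
  {"delta_pos":[-4,-58,0],"rotation":[0,0,0],"jaw":0.5},
  {"delta_pos":[-4,-58,0],"rotation":[0,0,0],"jaw":0.5},
  {"delta_pos":[-3.8,-58,0],"rotation":[0,0,0],"jaw":0.5},
  {"delta_pos":[0,0,0],"rotation":[0,0,0],"jaw":0.5},
  {"delta_pos":[0,0,0],"rotation":[0,0,0],"jaw":0.5},
])

```text
time_s: 29.12
position: [611.9, -205.0, 398.8]
ee_rot: [0.003, 1.0, 0.0, -0.0]
wrist_force: [0.4, 0.7, -0.0]
width: 42.5
grasp_force: 0.0
```

```bash
python3 b.py; python3 tub.py
```

```text
[ 611.9 -205.   398.8] 42.52786680740248
[ 612.  -230.6   18.1] 216
[ 621.7 -363.    18.1] 570
[ 612.1 -204.2  398.9] 42.86560695522721
tub [594.6  -3.6  60.1]
839 116.88407206516385 [566.8 -31.9 115. ]
715 112.003678279828 [568.2  17.5 110.3]
881 116.90953751400934 [594.4  -4.1 115. ]
763 116.98649221267965 [621.4 -32.6 115.1]
```

Request:
drive_tool([
  {"delta_pos":[0,-25.6,0],"rotation":[0,0,0],"jaw":0.5},
  {"delta_pos":[0,0,-40],"rotation":[0,0,0],"jaw":0.5},
  {"delta_pos":[0,0,-40],"rotation":[0,0,0],"jaw":0.5},
  {"delta_pos":[0,0,-40],"rotation":[0,0,0],"jaw":0.5},
  {"delta_pos":[0,0,-38],"rotation":[0,0,0],"jaw":0.5},
  {"delta_pos":[0,0,0],"rotation":[0,0,0],"jaw":0.5},
  {"delta_pos":[0,0,0],"rotation":[0,0,0],"jaw":0.0},
  {"delta_pos":[0,0,0],"rotation":[0,0,0],"jaw":0.0},
  {"delta_pos":[0,0,0],"rotation":[0,0,0],"jaw":0.0},
  {"delta_pos":[0,0,0],"rotation":[0,0,0],"jaw":0.0},
  {"delta_pos":[0,0,0],"rotation":[0,0,0],"jaw":0.0},
], squeeze=30)

```text
time_s: 30.6
position: [613.0, -231.1, 243.8]
ee_rot: [0.003, 1.0, -0.001, 0.002]
wrist_force: [-0.5, 0.3, 6.4]
width: 11.3
grasp_force: 30.6
```

Request:
drive_tool([
  {"delta_pos":[0,0,40],"rotation":[0,0,0],"jaw":0.0},
  {"delta_pos":[0,0,45],"rotation":[0,0,0],"jaw":0.0},
  {"delta_pos":[0,0,45],"rotation":[0,0,0],"jaw":0.0},
  {"delta_pos":[2.4,50.8,0],"rotation":[0,0,0],"jaw":0.0},
  {"delta_pos":[2.4,51,0],"rotation":[0,0,0],"jaw":0.0},
  {"delta_pos":[2.4,51,0],"rotation":[0,0,0],"jaw":0.0},
  {"delta_pos":[2.4,51,0],"rotation":[0,0,0],"jaw":0.0},
  {"delta_pos":[2.2,51,0],"rotation":[0,0,0],"jaw":0.0},
  {"delta_pos":[0,0,0],"rotation":[0,0,0],"jaw":0.0},
  {"delta_pos":[0,0,0],"rotation":[0,0,0],"jaw":0.0},
])

```text
time_s: 31.85
position: [623.8, 24.2, 371.5]
ee_rot: [0.002, 1.0, -0.0, 0.0]
wrist_force: [0.3, 0.3, -0.7]
width: 11.2
grasp_force: 30.0
```

```bash
python3 held.py
```

```text
[623.8  24.2 371.5] 11.164636181780127 29.970415234565735
539 [622.1  24.1  18.2] 0.13470528971454107
1600 [621.2  24.1  16.4] 1.2587525520771043
tub (array([594.4,  -3.3,  60.4]), np.float64(12.299191908848446))
```

Request:
drive_tool([
  {"delta_pos":[0,0,-40],"rotation":[0,0,0],"jaw":0.0},
  {"delta_pos":[0,0,-40],"rotation":[0,0,0],"jaw":0.0},
  {"delta_pos":[0,0,-20],"rotation":[0,0,0],"jaw":0.0},
  {"delta_pos":[0,0,-15.5],"rotation":[0,0,0],"jaw":0.0},
  {"delta_pos":[0,0,0],"rotation":[0,0,0],"jaw":0.0},
  {"delta_pos":[0,0,0],"rotation":[0,0,0],"jaw":0.25},
  {"delta_pos":[0,0,0],"rotation":[0,0,0],"jaw":0.25},
  {"delta_pos":[0,0,0],"rotation":[0,0,0],"jaw":0.25},
  {"delta_pos":[0,0,0],"rotation":[0,0,0],"jaw":0.25},
  {"delta_pos":[0,0,40],"rotation":[0,0,0],"jaw":0.25},
  {"delta_pos":[0,0,60],"rotation":[0,0,0],"jaw":0.25},
  {"delta_pos":[0,0,43.5],"rotation":[0,0,0],"jaw":0.5},
])

```text
time_s: 33.4
position: [623.9, 24.2, 402.1]
ee_rot: [0.003, 1.0, -0.0, 0.001]
wrist_force: [1.5, 0.2, -0.4]
width: 38.8
grasp_force: 0.0
```

Request:
drive_tool([
  {"delta_pos":[0,0,0],"rotation":[0,0,0],"jaw":0.5},
  {"delta_pos":[0,35,0],"rotation":[0,0,0],"jaw":0.5},
  {"delta_pos":[0,35.8,0],"rotation":[0,0,0],"jaw":0.5},
  {"delta_pos":[0,0,0],"rotation":[0,0,0],"jaw":0.5},
  {"delta_pos":[0,0,0],"rotation":[0,0,0],"jaw":0.5},
])

```text
time_s: 34.02
position: [623.6, 94.8, 397.9]
ee_rot: [0.003, 1.0, -0.0, -0.001]
wrist_force: [-0.8, -0.1, 0.1]
width: 42.6
grasp_force: 0.0
```

```bash
python3 tub.py
```

```text
[623.6  94.8 397.9] 42.62397337978832
tub [594.6  -3.4  60.1]
710 116.82997708171698 [567.1 -30.7 115.1]
521 117.0304738699447 [567.2  23.6 115.2]
592 116.77358671418145 [594.6  -2.9 115.1]
656 116.5762116297528 [621.6 -31.5 115. ]
521 116.94515304542728 [621.7  24.4 115.1]
```

Request:
drive_tool([
  {"delta_pos":[-43,25,0],"rotation":[0,0,0],"jaw":0.5},
  {"delta_pos":[-43,25,0],"rotation":[0,0,0],"jaw":0.5},
  {"delta_pos":[-43,25,0],"rotation":[0,0,0],"jaw":0.5},
  {"delta_pos":[-43,25,0],"rotation":[0,0,0],"jaw":0.5},
  {"delta_pos":[-31.8,35,0],"rotation":[0,0,0],"jaw":0.5},
  {"delta_pos":[0,0,0],"rotation":[0,0,0],"jaw":0.5},
  {"delta_pos":[0,0,0],"rotation":[0,0,0],"jaw":0.5},
])

```text
time_s: 34.95
position: [420.4, 229.3, 399.0]
ee_rot: [0.003, 1.0, -0.0, 0.0]
wrist_force: [1.6, -0.2, 0.1]
width: 42.8
grasp_force: 0.0
```

Run:
```python
from h import *
np.set_printoptions(precision=2,suppress=True)
st,im,d,w=grab("wrist","w5"); np.save("pics/w5.npy",w); print(st["position"],st["ee_rot"])
for lo,hi in ((104,116),(60,104),(25,41)):
  for b in blobs(w,lo,hi,(300,430,240,370),30):
    print(lo,len(b),b.mean(0),b.min(0),b.max(0),cv2.minAreaRect(b[:,:2].astype(np.float32)))
```

```text
[420.45 229.29 399.04] [ 0.  1. -0.  0.]
104 1156 [363.54 303.17 108.87] [355.42 273.65 104.03] [372.36 333.62 111.31] ((363.70892333984375, 303.46722412109375), (9.213483810424805, 59.84236145019531), 8.69754695892334)
60 421 [361.17 296.46  84.12] [354.9  273.47  60.04] [372.27 331.24 103.7 ] ((359.7044372558594, 301.75347900390625), (8.308783531188965, 59.15446853637695), 17.104272842407227)
25 1507 [352.26 294.6   34.12] [339.77 249.48  25.17] [365.62 339.84  38.04] ((352.5404052734375, 294.8243408203125), (13.03581714630127, 90.48450469970703), 8.806323051452637)
25 989 [377.7  288.93  34.33] [355.12 252.95  25.02] [389.37 342.94  40.93] ((371.5211181640625, 297.4502868652344), (22.821334838867188, 89.87265014648438), 8.821673393249512)
```

View pics/w5.png

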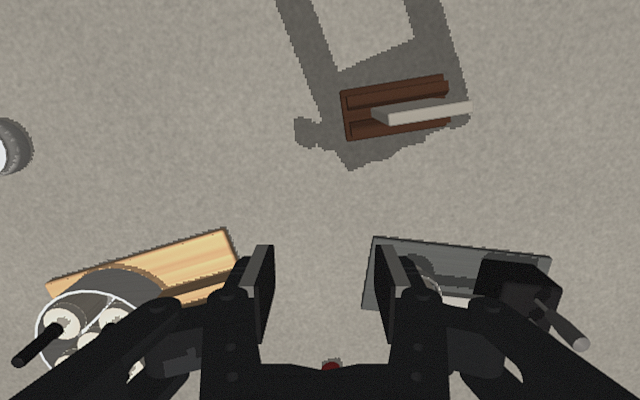

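View pics/tub.png

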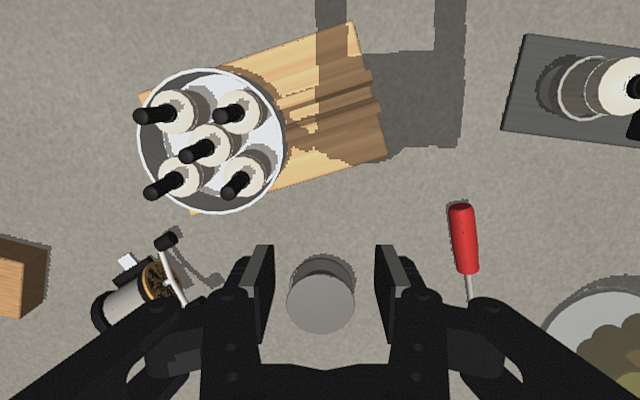

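Request:
drive_tool([
  {"delta_pos":[-7,9.2,0],"rotation":[0,0,-0.1767],"jaw":0.5},
  {"delta_pos":[-7,9.2,0],"rotation":[0,0,-0.1767],"jaw":0.5},
  {"delta_pos":[-7,9.2,0],"rotation":[0,0,-0.1767],"jaw":0.5},
  {"delta_pos":[-7,9.2,0],"rotation":[0,0,-0.1767],"jaw":0.5},
  {"delta_pos":[-7,9.2,0],"rotation":[0,0,-0.1767],"jaw":0.5},
  {"delta_pos":[-7,9.2,0],"rotation":[0,0,-0.1767],"jaw":0.5},
  {"delta_pos":[-7,9.2,0],"rotation":[0,0,-0.1767],"jaw":0.5},
  {"delta_pos":[-7.3,9,0],"rotation":[0,0,-0.1767],"jaw":0.5},
  {"delta_pos":[0,0,0],"rotation":[0,0,0],"jaw":0.5},
  {"delta_pos":[0,0,0],"rotation":[0,0,0],"jaw":0.5},
])

```text
time_s: 36.25
position: [364.5, 302.7, 398.9]
ee_rot: [0.65, 0.76, -0.0, 0.0]
wrist_force: [-0.0, -0.5, 0.3]
width: 43.3
grasp_force: 0.0
```

Run:
```python
from h import *
np.set_printoptions(precision=3,suppress=True)
st,im,d,w=grab("wrist","w6"); np.save("pics/w6.npy",w); print(st["position"],st["ee_rot"],st["qpos"])
y=R.from_quat(st["ee_rot"]).as_matrix()[:,1]; print(np.degrees(np.arctan2(y[1],y[0])))
for lo,hi in ((106,116),):
  for b in blobs(w,lo,hi,(300,430,240,370),30):
    print(lo,len(b),b.mean(0),b.min(0),b.max(0),cv2.minAreaRect(b[:,:2].astype(np.float32)))
```

```text
[364.475 302.714 398.861] [ 0.65  0.76 -0.    0.  ] [ 0.585 -0.215  1.834 -0.     1.522  0.43 ]
8.855110397915489
106 932 [364.297 305.086 109.039] [355.96  274.145 106.166] [373.023 333.918 110.993] ((364.5624084472656, 304.2409362792969), (8.466312408447266, 59.59743118286133), 8.692852020263672)
```

Request:
drive_tool([
  {"delta_pos":[0.3,0.3,-40],"rotation":[0,0,0],"jaw":0.5},
  {"delta_pos":[0,0,-40],"rotation":[0,0,0],"jaw":0.5},
  {"delta_pos":[0,0,-40],"rotation":[0,0,0],"jaw":0.5},
  {"delta_pos":[0,0,-32],"rotation":[0,0,0],"jaw":0.5},
  {"delta_pos":[0,0,0],"rotation":[0,0,0],"jaw":0.5},
  {"delta_pos":[0,0,0],"rotation":[0,0,0],"jaw":0.0},
  {"delta_pos":[0,0,0],"rotation":[0,0,0],"jaw":0.0},
  {"delta_pos":[0,0,0],"rotation":[0,0,0],"jaw":0.0},
  {"delta_pos":[0,0,0],"rotation":[0,0,0],"jaw":0.0},
  {"delta_pos":[0,0,0],"rotation":[0,0,0],"jaw":0.0},
  {"delta_pos":[0,0,0],"rotation":[0,0,0],"jaw":0.0},
], squeeze=40)

```text
time_s: 37.67
position: [364.6, 304.1, 249.1]
ee_rot: [0.651, 0.759, 0.001, 0.0]
wrist_force: [-2.2, -1.1, 4.8]
width: 8.3
grasp_force: 40.1
```

Request:
drive_tool([
  {"delta_pos":[0,0,20],"rotation":[0,0,0],"jaw":0.0},
  {"delta_pos":[0,0,20],"rotation":[0,0,0],"jaw":0.0},
  {"delta_pos":[0,0,30],"rotation":[0,0,0],"jaw":0.0},
  {"delta_pos":[0,0,40],"rotation":[0,0,0],"jaw":0.0},
  {"delta_pos":[0,0,0],"rotation":[0,0,0],"jaw":0.0},
])

```text
time_s: 38.3
position: [365.2, 304.5, 362.3]
ee_rot: [0.651, 0.759, 0.004, 0.001]
wrist_force: [0.4, 0.9, -1.4]
width: 8.4
grasp_force: 39.6
```

Request:
drive_tool([
  {"delta_pos":[33,-34,0],"rotation":[0,0,0.0735],"jaw":0.0},
  {"delta_pos":[33,-34,0],"rotation":[0,0,0.0735],"jaw":0.0},
  {"delta_pos":[33,-34,0],"rotation":[0,0,0],"jaw":0.0},
  {"delta_pos":[33,-34,0],"rotation":[0,0,0],"jaw":0.0},
  {"delta_pos":[33,-34,0],"rotation":[0,0,0],"jaw":0.0},
  {"delta_pos":[34.3,-35.9,0],"rotation":[0,0,0],"jaw":0.0},
  {"delta_pos":[0,0,0],"rotation":[0,0,0],"jaw":0.0},
  {"delta_pos":[0,0,0],"rotation":[0,0,0],"jaw":0.0},
  {"delta_pos":[0,0,0],"rotation":[0,0,0],"jaw":0.0},
])

```text
time_s: 39.42
position: [562.7, 98.7, 356.9]
ee_rot: [0.594, 0.805, 0.0, -0.0]
wrist_force: [0.2, 0.5, 0.1]
width: 8.5
grasp_force: 39.6
```

```bash
cat > pl.py <<'E'
from h import *
np.set_printoptions(precision=2,suppress=True)
st,im,d,w=grab("wrist","pl"); np.save("pics/pl.npy",w); print(st["position"],st["ee_rot"],st["width"])
y=R.from_quat(st["ee_rot"]).as_matrix()[:,1]; print(np.degrees(np.arctan2(y[1],y[0])))
p=st["position"]; a=np.radians(17.16); u=np.array([np.cos(a),np.sin(a)]); v=np.array([-u[1],u[0]])
c=np.array([563.3,97.8])
def loc(P): q=P[:,:2]-c; return np.c_[q@u,q@v,P[:,2]]
# held plate: end face, by height
b=p[2]-239
for lo in (5,25,45):
    P=sel(w,b+lo,b+lo+15,p[0]-45,p[0]+45,p[1]-45,p[1]+45)
    if len(P): L=loc(P); L=L[abs(L[:,0])<12]; print("plate z",b+lo,len(L),"x",np.percentile(L[:,0],[2,50,98]),"y",np.percentile(L[:,1],[2,50,98]))
P=loc(sel(w,34,41,500,620,30,180)); P=P[(abs(P[:,0])<25)&(abs(P[:,1])<60)]
for s in (-30,-15,0,15,30,40):
    q=P[abs(P[:,1]-s)<4,0]
    l,r=q[q<0],q[q>0]
    if len(l)and len(r): print("slot",s,l.min(),l.max(),r.min(),r.max())
E
python3 pl.py
```

```text
[562.66  98.65 356.9 ] [ 0.59  0.8   0.   -0.  ] 8.46834215167838
17.16892957094423
plate z 122.89530695495608 92 x [-4.96 -0.6   3.71] y [29.35 30.52 30.8 ]
plate z 142.89530695495608 122 x [-4.7  -0.58  3.89] y [29.11 30.51 30.84]
plate z 162.89530695495608 171 x [-4.73 -0.56  3.88] y [29.29 30.5  30.88]
slot -30 -17.64193384510449 -10.76190541634849 10.360819060057555 18.96501122665057
slot -15 -17.39750571872433 -9.75249503720482 9.374263001914935 18.659899118636993
slot 0 -17.263592853621358 -8.034133342068852 8.471417154209119 19.12131893601842
slot 15 -17.826939210829245 -7.206590753953705 8.320067083716369 18.923160502702434
slot 30 -17.560594651266893 -7.135446102537352 8.967104086652295 18.671651294445702
slot 40 -17.439722662387023 -7.0796004776538695 8.149574393409372 19.04924283340328
```

View pics/pl.png

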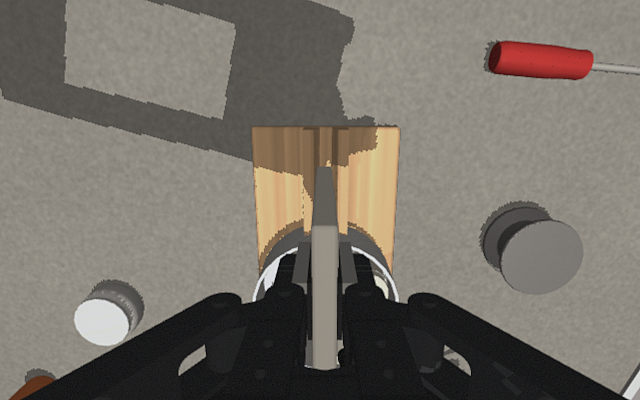

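Request:
drive_tool([
  {"delta_pos":[1.2,0.4,0],"rotation":[0,0,0],"jaw":0.0},
  {"delta_pos":[0,0,-30],"rotation":[0,0,0],"jaw":0.0},
  {"delta_pos":[0,0,-30],"rotation":[0,0,0],"jaw":0.0},
  {"delta_pos":[0,0,-17],"rotation":[0,0,0],"jaw":0.0},
  {"delta_pos":[0,0,0],"rotation":[0,0,0],"jaw":0.0},
  {"delta_pos":[0,0,-6],"rotation":[0,0,0],"jaw":0.0},
  {"delta_pos":[0,0,-6],"rotation":[0,0,0],"jaw":0.0},
  {"delta_pos":[0,0,0],"rotation":[0,0,0],"jaw":0.0},
])

```text
time_s: 40.48
position: [564.5, 98.1, 267.9]
ee_rot: [0.594, 0.804, -0.0, -0.0]
wrist_force: [-0.3, 0.2, -1.0]
width: 8.2
grasp_force: 39.6
```

Request:
drive_tool([
  {"delta_pos":[0,0,-4],"rotation":[0,0,0],"jaw":0.0},
  {"delta_pos":[0,0,-4],"rotation":[0,0,0],"jaw":0.0},
  {"delta_pos":[0,0,0],"rotation":[0,0,0],"jaw":0.0},
])

```text
time_s: 40.85
position: [564.3, 98.2, 259.4]
ee_rot: [0.594, 0.804, -0.0, -0.0]
wrist_force: [0.0, 0.1, -0.9]
width: 8.5
grasp_force: 39.6
```

Request:
drive_tool([
  {"delta_pos":[0,0,-4],"rotation":[0,0,0],"jaw":0.0},
  {"delta_pos":[0,0,-4],"rotation":[0,0,0],"jaw":0.0},
  {"delta_pos":[0,0,0],"rotation":[0,0,0],"jaw":0.0},
])

```text
time_s: 41.22
position: [564.3, 98.1, 251.5]
ee_rot: [0.594, 0.804, -0.0, -0.0]
wrist_force: [-0.1, 0.3, -1.2]
width: 8.5
grasp_force: 39.6
```

Request:
drive_tool([
  {"delta_pos":[0,0,-1],"rotation":[0,0,0],"jaw":0.0},
  {"delta_pos":[0,0,0],"rotation":[0,0,0],"jaw":0.0},
])

```text
time_s: 41.48
position: [564.6, 98.2, 251.2]
ee_rot: [0.594, 0.804, 0.0, 0.0]
wrist_force: [0.3, 0.2, 0.4]
width: 8.7
grasp_force: 39.8
```

Release, lift straight up, back off towards the robot and check.

Request:
drive_tool([
  {"delta_pos":[0,0,0],"rotation":[0,0,0],"jaw":0.35},
  {"delta_pos":[0,0,0],"rotation":[0,0,0],"jaw":0.35},
  {"delta_pos":[0,0,0],"rotation":[0,0,0],"jaw":0.35},
  {"delta_pos":[0,0,0],"rotation":[0,0,0],"jaw":0.35},
  {"delta_pos":[0,0,0],"rotation":[0,0,0],"jaw":0.35},
  {"delta_pos":[0,0,40],"rotation":[0,0,0],"jaw":0.35},
  {"delta_pos":[0,0,50],"rotation":[0,0,0],"jaw":0.35},
  {"delta_pos":[0,0,50],"rotation":[0,0,0],"jaw":0.35},
  {"delta_pos":[0,0,40],"rotation":[0,0,0],"jaw":0.35},
  {"delta_pos":[0,0,0],"rotation":[0,0,0],"jaw":0.35},
  {"delta_pos":[0,0,0],"rotation":[0,0,0],"jaw":0.35},
])

```text
time_s: 42.85
position: [564.3, 98.2, 430.3]
ee_rot: [0.594, 0.804, -0.0, -0.0]
wrist_force: [-0.6, -0.1, -0.2]
width: 29.6
grasp_force: 0.0
```

Run:
```python
from h import *
np.set_printoptions(precision=2,suppress=True)
st,im,d,w=grab("wrist","fin"); print(st["position"],st["time_s"])
for b in blobs(w,100,125,(480,650,-60,160),15): print(len(b),b.mean(0),b.max(0)[2],cv2.minAreaRect(b[:,:2].astype(np.float32)))
grab("top","fint"); _,_,_,w=grab("scene","fins")
for b in blobs(w,90,160,(480,660,-60,350),15): print("scene",len(b),b.mean(0),b.max(0)[2])
i=cv2.imread("pics/fint.png")[100:360,100:480]; j=cv2.imread("pics/fins.png")[120:340,160:520]
cv2.imwrite("pics/finc.png",np.vstack([cv2.resize(i,(600,300)),cv2.resize(j,(600,290))]))
```

```text
[564.35  98.15 430.27] 42.85
841 [564.74  99.41 110.35] 112.90980305783228 ((565.3712158203125, 98.05596160888672), (9.392536163330078, 59.93608093261719), 16.97747230529785)
214 [567.37  25.63 111.77] 116.60457612671206 ((567.5934448242188, 23.96146583557129), (11.318954467773438, 11.474919319152832), 68.60931396484375)
47 [617.35  24.8  108.93] 116.31615422354082 ((617.5159301757812, 24.02741050720215), (2.2472546100616455, 9.058003425598145), 10.877437591552734)
217 [594.52  -0.76 111.29] 116.43028940481088 ((595.089111328125, -2.3784971237182617), (11.30025863647461, 11.36910629272461), 79.2632064819336)
123 [569.55 -28.05 111.1 ] 116.35708005749461 ((570.1416015625, -29.989578247070312), (6.484367370605469, 11.710063934326172), 7.4875874519348145)
219 [621.49 -29.32 111.16] 116.78250918979904 ((622.150390625, -30.99740982055664), (11.341666221618652, 11.635432243347168), 13.969573020935059)
scene 185 [555.84 314.84 110.96] 146.55073810581644
scene 195 [570.56  95.51 104.1 ] 113.20635670401657
scene 48 [572.79  21.2  106.16] 115.86960348473087
scene 51 [572.51 -32.12 106.39] 116.99383645245416
scene 53 [600.43  -4.71 106.18] 116.99753899702023
scene 53 [627.71  22.6  106.2 ] 117.51488441182585
scene 51 [627.44 -33.79 105.78] 115.44726042679974
```

View pics/fin.png

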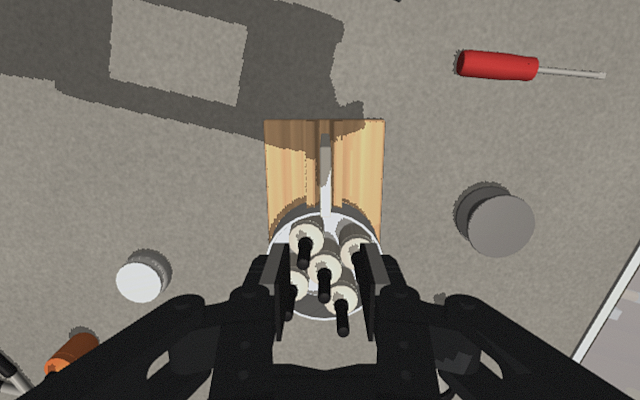

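View pics/finc.png

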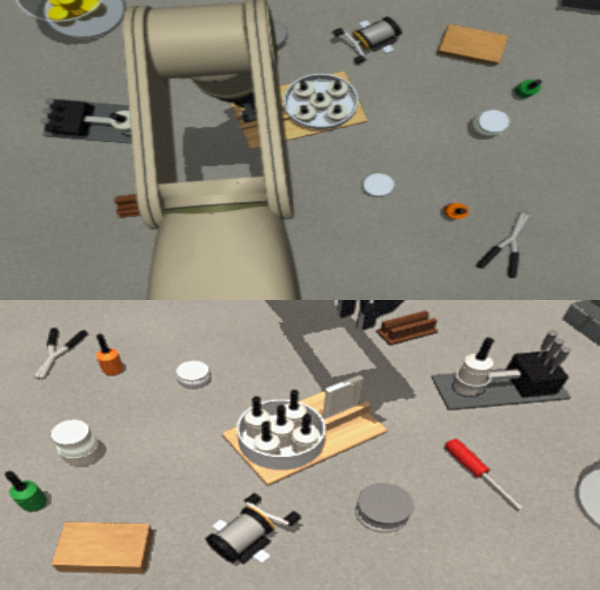

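The wrist picture shows the plate seated in the slot near column 325, row 170, with its top at about 112 mm. The five bottles stand in the tub and the bench bottle stands in the ring, so I'm handing in.

```bash
python3 -c "
from rig import robot
print(robot.hand_in())"
```

```text
the job is handed in; nothing more can be done
None
```

I handed the job in at about 43 s: the bench bottle stands in the caddy ring, all five small bottles found stand clustered in the tub, and the price plate is upright and home in its slot; the last pictures confirm this, but hand-in returned no verdict.

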